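Stow the washed galley things before sailing

ROBOT

A 6-joint arm with a two-finger parallel gripper is mounted at the origin on the work surface. World frame = base frame: x ahead of the robot, y to its left, z up, the work surface at z = 0. Lengths are in m, angles in rad, forces in N, time in s.
With the tool pointing down it reaches from about 0.275 to 0.775 m from the base axis. Payload 14.6 kg.
Tool frame: the origin (TCP) lies at the very end of the fingers, on their centre line; the grasp point (between the pads) lies 19 mm behind it (env.grip_point_offset is the distance from the TCP to the grasp point, in m); z points along the fingers, y is the line along which they close (so a half turn about z gives the same grasp; the last joint's range is limited). The gripper opens to 85 mm and grips with 20 to 120 N. Pads are 22 mm wide; open, the fingers measure 114 mm over their backs; the gripper's body (76 mm by 85 mm) begins 54 mm behind the grasp point. The pads swing forward as they close: fully open they stand 13 mm farther back than shut.
Start: joints at [-1.468, 0.263, -0.048, 1.259, 0, 1.415], TCP at [0.134, -0.508, 0.231] pointing down, gripper open.
Joint ranges: [-2.65, 2.65], [-0.89, 1.7], [-1.18, 1.37], [-2.13, 2.11], [-1.35, 1.29], [-3.14, 3.14]. Speed limits (rad/s): [1.89, 1.89, 2.57, 2.79, 3.14, 3.14].

INTERFACE

Orientations are given as [roll, pitch, yaw] about the fixed x, y, z axes, in that order (R = Rz(yaw) Ry(pitch) Rx(roll)).
In Python, from cell import telemetry, cams, ticket, env gives the robot as it stands.
- The arm moves only by the shell command python3 -m pendant 'ROWS' [FORCE]. ROWS is JSON, a list of rows, each a list of 3 entries, a list of its own where there are three numbers: the closure, from 0 (fully open) to 1 (shut), then the shift along the world's x, y, z in units of 30 mm (1.0 is 30 mm), then the turn, a rotation vector about the world's x, y, z in degrees. In form: [[jaw, [x, y, z], [ax, ay, az]], ...]. A call has exactly 8 rows; each row shifts and turns the commanded pose from where the row before left it; what a row does not reach is not made up. A row lasts 1/12 s, in which the tool goes at most 41.7 mm and 7.16 degrees, less where a joint would pass 70% of its speed; a pose out of reach is approached as far as the arm can. A call is refused whole if a number of a shift passes 1 or a number of a turn 7.16, either way. A call with a gripper value outside its range is refused whole. The fingers move at their own pace and stop on an object; FORCE is the grip in N (left out, the last holds). Time passes only in rows, so rows that do not move let the fingers close, or fill a call up. It gives the time, the measured TCP pose, the force, the opening and the grip force at its end, in the units of the state.
- telemetry.state(): the state, without advancing time (a new reading comes with each control period).
- cams.read_camera(name): name is "scene" or "top" or "wrist"; returns a dict with "img" (480x640x3 uint8, red, green, blue), "fx", "fy", "cx", "cy" (pixels), "dist" ([k1, k2, p1, p2, k3] as OpenCV has them; the pictures are not rectified), "R" (3x3) and "t" (3): a world point X has camera coordinates R X + t. Camera axes: x right, y down, z forward; pixel columns grow to the right and rows downward; lengths in m; the calibration is good to about 2 mm. A picture is of the moment at which its call begins. There is no depth.
- ticket.hand_in(): hands the job in; it is judged then, once.
The state is a dict: "time": time; "qpos": joint angles; "dq": joint speeds; "effort": joint torques, N m; "eef_pos": TCP position; "eef_rot": TCP orientation; "contact_force": force on the tool from outside, world axes, zero at the start; "torque": the same for the moment, N m; "finger_gap": finger opening in m; "finger_force": force on a finger pad.
Only numpy, scipy, OpenCV 4.12 (cv2) and the standard library are available. Lean on these libraries where they do the work, as an engineer would, in place of code of your own. Each camera call takes 0.05 s, during which the arm holds its last target. There are 200 camera calls.

TASK

Stow the washing-up before we sail: stand the chopping board and the white lid from the drainer on edge in the teak rack, the board in the wide slot and the lid in the empty narrow slot, each pushed right down and roughly centred along its slot. Hang the mug by its handle on the hook of the mug stand; it may still swing. Leave the lid that is already in the rack and the tins, jars and other things round about where they are.

Things in the scene. Friction and masses are not known exactly. Their poses are not given: they have to be found in the camera images.
- board: Thick pale wooden chopping board, dark groove on its faces: a square slab 20 mm thick (its x) x 130 (y) x 130 mm (z), about 0.2 kg. Origin at its centre. It starts leaning in one bay of the drainer, its z axis pointing up the slope to the middle of its upper edge, 65 mm away.
- lid: Plain white plastic storage-box lid: a square slab 10 mm thick (its x) x 110 (y) x 110 mm (z), about 0.09 kg. Origin at its centre. It starts leaning in the other bay of the drainer, its z axis pointing up the slope to the middle of its upper edge, 55 mm away.
- drainer: Steel draining stand, 200 (x) x 160 (y) mm, fixed; origin at the centre of its underside, z up. Two bays 90 mm apart along x; what stands in them leans 27 degrees from vertical, upper edge towards the stand's -x, against sloping bars that reach 65 mm up its -x face; a 6 mm lip at the foot of the other face. Which item is in which bay varies.
- rack: Foot plate of the teak slotted rack, 116 x 176 x 6 mm; origin at the centre of its underside, z up, fixed. Three slot blocks stand side by side on it along its y axis, 54 mm from slot to slot, in an order that varies.
- slot_wide: The block with the wide slot, empty: for the chopping board. A brown teak block, fixed, 100 (x) x 52 (y) x 60 mm high, with one slot 27 mm wide (y) and 52 mm deep along x through its middle, open at both ends. Origin at the centre of its underside; slot floor 8 mm above it, mouth 60 mm above it.
- slot_narrow: The block with the empty narrow slot: for the lid. A brown teak block, fixed, 100 (x) x 52 (y) x 60 mm high, with one slot 17 mm wide (y) and 52 mm deep along x through its middle, open at both ends. Origin at the centre of its underside; slot floor 8 mm above it, mouth 60 mm above it.
- slot_taken: The block with the narrow slot that is already in use. A brown teak block, fixed, 100 (x) x 52 (y) x 60 mm high, with one slot 17 mm wide (y) and 52 mm deep along x through its middle, open at both ends. Origin at the centre of its underside; slot floor 8 mm above it, mouth 60 mm above it. The stowed lid stands in it.
- stowed_lid: A white plastic lid already put away on edge in its narrow slot: 10 mm thick (its x axis) x 100 x 100 mm, origin at its centre. Loose. To be left alone.
- mug: Blue enamel mug, upright: 64 mm across, 85 mm high, wall 3 mm, about 0.16 kg. Origin at the centre of its underside, z up to the mouth. Handle on its +y side: a loop of 8 mm round bar in the y-z plane, reaching out to y = 70 mm; the opening in it spans y = 32 to 62, z = 20 to 72 mm.
- mug_eye (a point): The middle of the opening in the mug's handle: 47 mm along y and 46 mm along z from the mug's origin, same axes as the mug.
- mug_stand: Steel mug stand, fixed. Origin at table height below the middle of its hook, z up. Foot 110 mm across, 12 high, centred at x = 30 mm; post 14 mm across, 200 high at x = 55. The hook, 8 mm round bar, runs from the post's top to -x: down to a level saddle (bar centre z = 170, x = 20 to -20), then up to its tip (x = -45, z = 188).
- hook_mid (a point): Top of the hook's saddle, 174 mm above the stand's origin; x points along the hook towards the post.
- tin: An upright food tin, 66 mm across and 100 mm high, behind the rack; origin at the centre of its underside, z up. To be left alone.
- jar: An amber glass jar, 64 mm across and 85 mm high, between the robot and the rack; origin at the centre of its underside, z up. To be left alone.
- oil: A green glass oil bottle, 58 mm across and 200 mm high, behind the drainer; origin at the centre of its underside, z up. To be left alone.
- spice: A small spice jar, 48 mm across and 90 mm high, between the robot and the drainer; origin at the centre of its underside, z up. To be left alone.
- tray: An empty open white plastic tray, 70 x 110 x 40 mm (x, y, z), beside the drainer; origin at the centre of its underside, z up. To be left alone.
- mill: A dark wooden pepper mill, 52 mm across and 130 mm high, behind the mug stand; origin at the centre of its underside, z up. To be left alone.
Mind the look-alikes: they are no part of the job. What is shaped like the lid but brown is not meant. Of the things shaped like the mug, the blue one is meant.

How it is judged:
By the outcome, as a careful person would: the job done as asked, in the order asked, and still so for the second after the job is handed in, with the robot touching nothing.
It also fails if it takes over 72 s, if anything falls off the work surface, if the arm or the gripper's body presses on something with over 40 N, if the wrist force passes 120 N, or if a joint passes its speed limit or range.

## Working session

There is one attempt and no reset: what is moved stays moved. The work goes in short steps, Python scripts to look and compute and a shell command to move; the robot and the scene stay as the last step left them, time stands still between calls to the robot, and variables do not carry over. Pictures are saved under pics/ and viewed, at most 10 in all, crops included, and the job is handed in when it is done.

```bash
ls; mkdir -p pics
cat > h.py <<'E'
import numpy as np, cv2
from cell import telemetry, cams, ticket, env
def grab(n,f=None):
    c=cams.read_camera(n)
    if f: cv2.imwrite('pics/'+f,cv2.cvtColor(c['img'],cv2.COLOR_RGB2BGR))
    c['K']=np.array([[c['fx'],0,c['cx']],[0,c['fy'],c['cy']],[0,0,1.]]); c['R']=np.array(c['R']); c['t']=np.array(c['t']); c['dist']=np.array(c['dist'],float)
    return c
def ray(c,px):
    p=cv2.undistortPoints(np.array(px,float).reshape(-1,1,2),c['K'],c['dist'])[:,0]
    d=np.c_[p,np.ones(len(p))]@c['R']; return -c['R'].T@c['t'], d/np.linalg.norm(d,axis=1)[:,None]
def plane(c,px,z):
    o,d=ray(c,px); return o+d*((z-o[2])/d[:,2])[:,None]
def tri(c1,p1,c2,p2):
    o1,d1=ray(c1,[p1]);o2,d2=ray(c2,[p2]);d1=d1[0];d2=d2[0]
    s=np.linalg.lstsq(np.c_[d1,-d2],o2-o1,rcond=None)[0]
    a=o1+s[0]*d1;b=o2+s[1]*d2; return (a+b)/2,np.linalg.norm(a-b)
def proj(c,X):
    return cv2.projectPoints(np.array(X,float).reshape(-1,3),cv2.Rodrigues(c['R'])[0],c['t'],c['K'],c['dist'])[0][:,0]
E
python3 - <<'E'
from h import *
for n in('scene','top'):
    c=grab(n,n+'1.png'); print(n,-c['R'].T@c['t'],c['fx'],c['R'][2])
    import pickle; pickle.dump(c,open(n+'.pkl','wb'))
s=telemetry.state(); print({k:np.round(v,3) for k,v in s.items()})
E
```

```text
pics
scene [ 1.04356932 -0.71409155  0.7074002 ] 518.8029308814495 [-0.46106579  0.69735029 -0.54874485]
top [0.37948689 0.02986824 1.31593726] 459.2137946956113 [ 0.13209253 -0.00194887 -0.99123547]
{'time': np.float64(0.1), 'qpos': array([-1.468,  0.264, -0.049,  1.259,  0.   ,  1.415]), 'dq': array([ 0.001, -0.002,  0.002,  0.001,  0.001, -0.001]), 'effort': array([ 4.0000e-03, -6.3858e+01,  3.8506e+01,  1.0000e-02,  0.0000e+00,
        0.0000e+00]), 'eef_pos': array([ 0.134, -0.507,  0.231]), 'eef_rot': array([-3.141, -0.   ,  0.258]), 'contact_force': array([0.141, 0.241, 0.229]), 'torque': array([ 0.011, -0.017, -0.016]), 'finger_force': np.float64(0.0), 'finger_gap': np.float64(0.086)}
```

View pics/scene1.png

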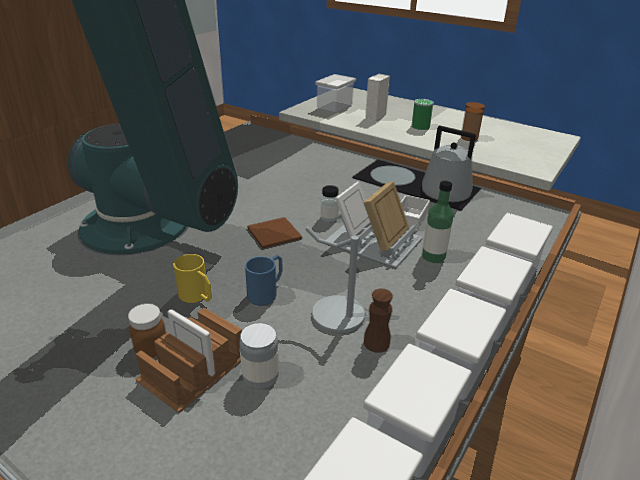

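View pics/top1.png

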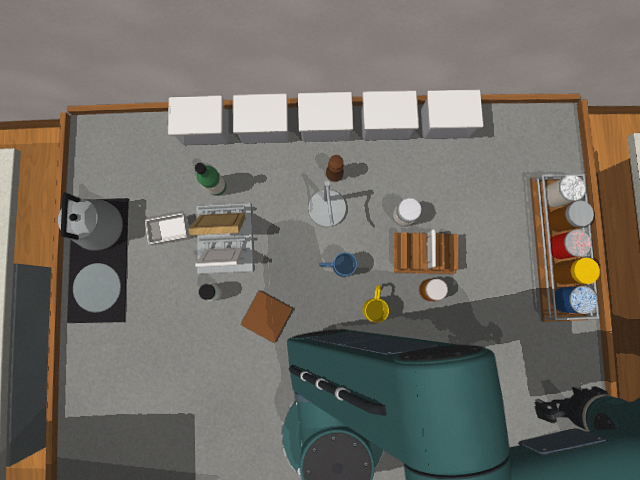

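The scene view shows, and the top view confirms:
- The drainer is at top (222,240). The white lid is in the near bay (top 222,248; scene 352,210), with the board behind it (top 220,223; scene 385,215).
- The rack is at top (427,252), with the stowed lid in its middle block (432,248).
- The blue mug is at top (343,263) and scene (262,282), with a yellow look-alike at top (376,308) and scene (190,280).
- The brown lid look-alike lies flat at top (267,316).
- The stand foot is at top (327,208).

The blue mug and the white lid in the drainer fit the description. I'll confirm both in an enlarged crop.

Run:
```python
from h import *
import pickle
def crop(n,x,y,w,h,s):
    im=cv2.imread(f'pics/{n}1.png')[y:y+h,x:x+w]; im=cv2.resize(im,None,fx=s,fy=s,interpolation=cv2.INTER_CUBIC)
    for k in range(-x%10,w,10): cv2.line(im,(k*s,0),(k*s,8 if (x+k)%50 else 20),(0,0,255),1)
    for k in range(-y%10,h,10): cv2.line(im,(0,k*s),(8 if (y+k)%50 else 20,k*s),(0,0,255),1)
    return im
a=np.hstack([crop('top',185,195,75,100,3),crop('top',385,215,85,100,3),crop('top',300,175,100,100,3)])
b=np.hstack([crop('scene',310,170,120,100,3),crop('scene',125,295,146,100,3)])
b=b[:,:780]; a=cv2.copyMakeBorder(a,0,0,0,800-a.shape[1],cv2.BORDER_CONSTANT);b=cv2.copyMakeBorder(b,0,0,0,800-b.shape[1],cv2.BORDER_CONSTANT)
cv2.imwrite('pics/crop1.png',np.vstack([a,b]))
T=pickle.load(open('top.pkl','rb'))
for n,px,z in(('mug',(345,264),.085),('foot',(327,208),.012),('lidtop',(222,240),.1),('rack',(427,252),.06)): print(n,plane(T,[px],z)[0].round(3))
```

```text
mug [ 0.463 -0.042  0.085]
foot [0.632 0.001 0.012]
lidtop [0.535 0.286 0.1  ]
rack [ 0.492 -0.27   0.06 ]
```

View pics/crop1.png

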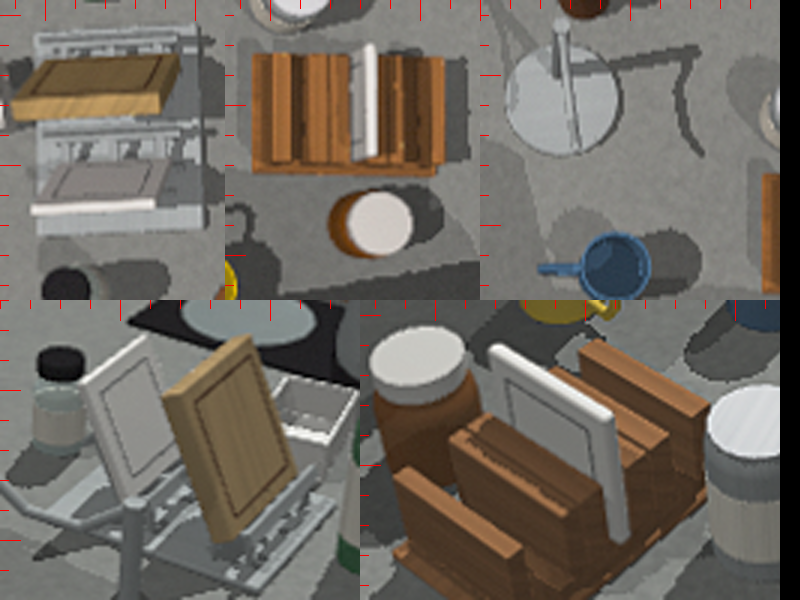

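The crops confirm the white lid and the board in the drainer, and the blue mug (handle towards +y). The rightmost block, at −y in the top view, looks like the wide slot and the leftmost looks like the empty narrow one. Next I'll triangulate corners.

Run:
```python
from h import *
import pickle
T=pickle.load(open('top.pkl','rb'));S=pickle.load(open('scene.pkl','rb'))
P={'board-y':((239,225.7),(370,202.3)),'board+y':((192.3,227.3),(395,185)),'lid-y':((237.3,261.7),(339.3,197.3)),'lid+y':((195.7,264),(360,182.7)),
'stow hi+x':((509,0),None)}
for k,(a,b) in P.items():
    if b: x,e=tri(T,a,S,b); print(k,x.round(4),round(e,4))
# rack outline by plane z=.066: top crop corners (offset 385,215)
def q(x,y):return (385+(x-225)/3,215+y/3)
for n,p in(('TL',(252,53)),('BL',(252,163)),('TR',(444,57)),('BR',(443,163)),('lslotL',(271,60)),('lslotR',(290,60)),('rslotL',(392,60)),('rslotR',(429,60))): print(n,plane(T,[q(*p)],.066)[0].round(4))
hsv=cv2.cvtColor(T['img'],cv2.COLOR_RGB2HSV)
m=cv2.inRange(hsv,(98,90,40),(115,255,255));m[:230]=0;m[300:]=0;m[:,:300]=0;m[:,380:]=0
ys,xs=np.nonzero(m);print('blue',xs.min(),xs.max(),ys.min(),ys.max())
body=cv2.morphologyEx(m,cv2.MORPH_OPEN,np.ones((9,9)));c=max(cv2.findContours(body,0,1)[0],key=cv2.contourArea);(cx,cy),r=cv2.minEnclosingCircle(c)
print('mug',cx,cy,r,plane(T,[(cx,cy)],.085)[0]);
h=(xs<cx-r-3);print('handle',xs[h].mean(),ys[h].mean(),plane(T,[(xs[h].mean(),ys[h].mean())],.07)[0], plane(T,[(xs.min(),ys[xs==xs.min()].mean())],.076)[0])
# stand: foot centre, tip
print('foot',plane(T,[(300+(563-480)/3,175+100/3)],.012)[0])
print('tip',plane(T,[(300+(578-480)/3,175+150/3)],.188)[0],'posttop',plane(T,[(300+(562-480)/3,175+25/3)],.2)[0])
for n,p,z in(('oil',(205,169),.2),('tin',(409,210),.1),('jar',(433,289),.085),('spice',(207,292),.09),('mill',(336,161),.13)):print(n,plane(T,[p],z)[0].round(3))
```

```text
board-y [0.5665 0.2332 0.1439] 0.0024
board+y [0.5674 0.357  0.1386] 0.0049
lid-y [0.4765 0.2425 0.1245] 0.0063
lid+y [0.4725 0.3522 0.1191] 0.0039
TL [ 0.5474 -0.1805  0.066 ]
BL [ 0.4467 -0.1758  0.066 ]
TR [ 0.5392 -0.3576  0.066 ]
BR [ 0.4419 -0.3504  0.066 ]
lslotL [ 0.5405 -0.1976  0.066 ]
lslotR [ 0.5401 -0.2151  0.066 ]
rslotL [ 0.5376 -0.3092  0.066 ]
rslotR [ 0.5367 -0.3435  0.066 ]
blue 319 356 253 275
mug 344.5 264.0 12.093486785888672 [ 0.46353068 -0.04032459  0.085     ]
handle 324.6969696969697 264.2121212121212 [0.46537617 0.01259044 0.07      ] [0.46593296 0.02804562 0.076     ]
foot [ 0.63051154 -0.00121281  0.012     ]
tip [ 0.55419947 -0.00824538  0.188     ] posttop [0.65766271 0.00229486 0.2       ]
oil [0.703 0.308 0.2  ]
tin [ 0.603 -0.218  0.1  ]
jar [ 0.39  -0.275  0.085]
spice [0.398 0.328 0.09 ]
mill [ 0.736 -0.024  0.13 ]
```

```bash
python3 -m pendant '[[0,[0.95,0.9,0.4],[0,0,-1.85]],[0,[0.95,0.9,0.4],[0,0,-1.85]],[0,[0.95,0.9,0.4],[0,0,-1.85]],[0,[0.95,0.9,0.4],[0,0,-1.85]],[0,[0.95,0.9,0.4],[0,0,-1.85]],[0,[0.95,0.9,0.4],[0,0,-1.85]],[0,[0.95,0.9,0.4],[0,0,-1.85]],[0,[0.95,0.9,0.4],[0,0,-1.85]]]'
python3 - <<'E'
from h import *
import pickle
c=grab('wrist','w1.png');pickle.dump(c,open('w1.pkl','wb'))
s=telemetry.state();print(s['eef_pos'],s['eef_rot'],s['time']); print(-c['R'].T@c['t'],c['R'][2])
for n in [(.545,-.18,.066),(.445,-.35,.066)]: print(proj(c,n))
E
```

```text
time: 0.77
eef_pos: [0.3627, -0.2899, 0.3278]
eef_rot: [-3.142, 0.0, -0.002]
contact_force: [0.6, -0.6, 0.7]
finger_gap: 0.0856
finger_force: 0.0
[ 0.36670457 -0.28615297  0.32983884] [ 3.14152886e+00 -3.04503434e-03 -1.41729433e-03] 0.8167
[ 0.44233157 -0.29110369  0.47025891] [-0.30725847  0.00129273 -0.95162522]
[[197.31151322   1.70601773]]
[[377.72956618 112.746261  ]]
```

View pics/w1.png

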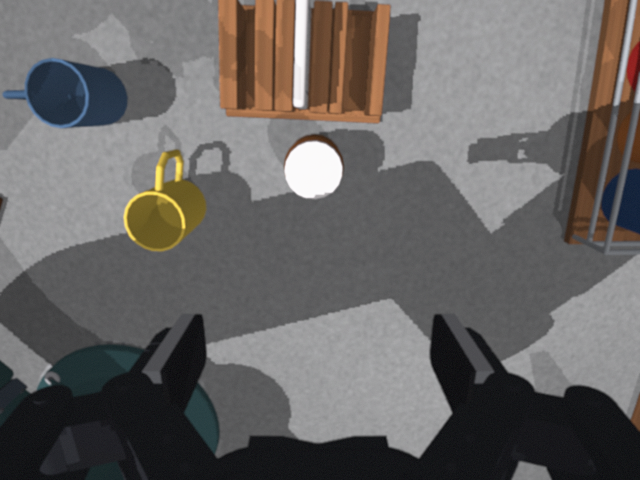

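The wrist view shows the rack at the top of the picture. The wide slot is at right (columns 346–373), the stowed lid is in the middle (301), and the empty narrow slot is at left (238–257).

```bash
python3 - <<'E'
from h import *
import pickle
c=pickle.load(open('w1.pkl','rb'))
g=cv2.cvtColor(c['img'],cv2.COLOR_RGB2GRAY).astype(int)
for r in(30,60,90): print(r,' '.join(f'{x}:{g[r-2:r+3,x].mean():.0f}' for x in list(range(214,262,2))+list(range(330,394,2))))
for p in((222,108),(383,115),(238,60),(257,60),(347,60),(373,60),(237,30),(256,30),(346,30),(374,30),(301,106),(220,60),(387,60)): print(p,plane(c,[p],.066)[0].round(4))
E
python3 -m pendant '[[0.3,[0.1,1,0.2],[0,0,7.1]],[0.3,[0.1,1,0.2],[0,0,7.1]],[0.3,[0.1,1,0.2],[0,0,7.1]],[0.3,[0.1,1,0.2],[0,0,7.1]],[0.3,[0.1,1,0],[0,0,7.1]],[0.3,[0.1,1,0],[0,0,7.1]],[0.3,[0.1,1,0],[0,0,7.1]],[0.3,[0.1,1,0],[0,0,7.1]]]'
python3 -m pendant '[[0.3,[0.1,1,0],[0,0,7.1]],[0.3,[0.1,1,0],[0,0,7.1]],[0.3,[0.1,1,0],[0,0,7.1]],[0.3,[0.1,1,0],[0,0,7.1]],[0.3,[0.4,1,0],[0,0,4.6]],[0.3,[0.4,1,0],[0,-7,0]],[0.3,[0.4,1,0],[0,-7,0]],[0.3,[0.4,1,0],[0,-7,0]]]'
```

```text
30 214:125 216:129 218:125 220:120 222:111 224:111 226:122 228:130 230:137 232:137 234:138 236:97 238:53 240:53 242:52 244:48 246:55 248:59 250:64 252:64 254:86 256:133 258:123 260:117 330:77 332:49 334:72 336:81 338:78 340:96 342:118 344:135 346:100 348:75 350:78 352:83 354:76 356:64 358:64 360:62 362:63 364:61 366:59 368:57 370:68 372:80 374:82 376:127 378:138 380:133 382:130 384:131 386:136 388:108 390:91 392:92
60 214:129 216:126 218:128 220:120 222:112 224:109 226:110 228:113 230:116 232:118 234:118 236:88 238:50 240:48 242:47 244:47 246:58 248:61 250:65 252:65 254:90 256:125 258:113 260:109 330:58 332:63 334:80 336:81 338:81 340:125 342:137 344:107 346:78 348:82 350:84 352:72 354:66 356:65 358:63 360:62 362:61 364:59 366:58 368:66 370:79 372:88 374:126 376:137 378:136 380:133 382:134 384:133 386:99 388:91 390:91 392:92
90 214:158 216:154 218:143 220:139 222:133 224:127 226:126 228:131 230:135 232:135 234:138 236:109 238:54 240:57 242:55 244:55 246:62 248:64 250:65 252:65 254:93 256:136 258:131 260:127 330:55 332:82 334:82 336:99 338:136 340:138 342:107 344:79 346:83 348:80 350:
[... 218 characters left out ...]
53  0.066 ]
(238, 60) [ 0.4939 -0.2151  0.066 ]
(257, 60) [ 0.4937 -0.2333  0.066 ]
(347, 60) [ 0.4933 -0.3189  0.066 ]
(373, 60) [ 0.4933 -0.3437  0.066 ]
(237, 30) [ 0.5202 -0.2156  0.066 ]
(256, 30) [ 0.52   -0.2334  0.066 ]
(346, 30) [ 0.5195 -0.3176  0.066 ]
(374, 30) [ 0.5196 -0.3438  0.066 ]
(301, 106) [ 0.4514 -0.2746  0.066 ]
(220, 60) [ 0.4941 -0.1979  0.066 ]
(387, 60) [ 0.4934 -0.357   0.066 ]
time: 1.48
eef_pos: [0.3856, -0.0503, 0.3512]
eef_rot: [-3.141, 0.0, 0.997]
contact_force: [0.5, -0.8, 0.1]
finger_gap: 0.0598
finger_force: 0.0
time: 2.15
eef_pos: [0.4467, 0.1901, 0.3517]
eef_rot: [2.769, -0.003, 1.567]
contact_force: [1.7, -0.2, -1.3]
finger_gap: 0.0594
finger_force: 0.0
```

```bash
python3 -m pendant '[[0.3,[0.4,0.6,-0.2],[0,-2,0]],[0.3,[0.4,0.6,-0.6],[0,-2,0]],[0.3,[0.4,0.6,-0.7],[0,-1.7,0]],[0.3,[0.4,0.6,-0.7],[0,0,0]],[0.3,[0.3,0.6,-0.7],[0,0,0]],[0.3,[0.3,0.5,-0.7],[0,0,0]],[0.3,[0,0,-0.6],[0,0,0]],[0.3,[0,0,0],[0,0,0]]]'
python3 - <<'E'
from h import *
import pickle
c=grab('wrist','w2.png');pickle.dump(c,open('w2.pkl','wb'))
E
```

```text
time: 2.82
eef_pos: [0.5103, 0.293, 0.2209]
eef_rot: [2.681, 0.001, 1.568]
contact_force: [-0.2, -0.9, -0.7]
finger_gap: 0.06
finger_force: 0.0
```

View pics/w2.png

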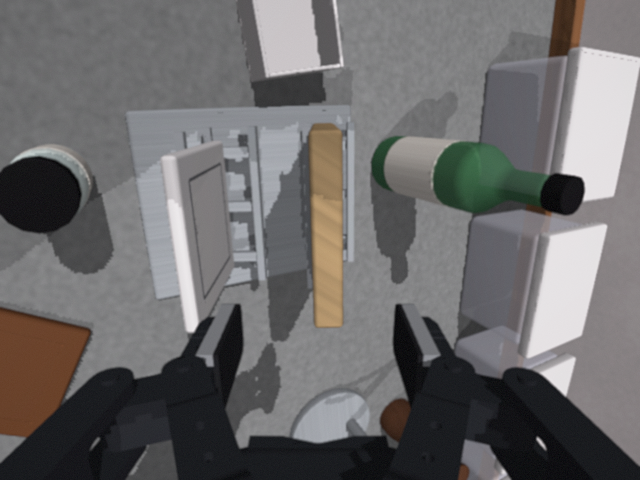

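The board's upper edge runs from (326,126) to (328,327), between the fingers. The white lid's edge is at left, from (171,157) to (192,328).

Run:
```python
from h import *
import pickle
c=pickle.load(open('w2.pkl','rb'))
for n,a,b,zs,L in(('board',(326,126),(328.5,327),(.13,.135,.14),.13),('lid',(170.5,157),(192,328),(.105,.11,.115,.12),.11)):
  for z in zs:
    P=plane(c,[a,b],z); v=P[0]-P[1]; print(n,z,P.round(4).tolist(),'mid',P.mean(0).round(4),'len',np.linalg.norm(v).round(4),'yaw off',np.degrees(np.arctan2(-v[0],v[1])).round(2))
```

```text
board 0.13 [[0.5618, 0.3645, 0.13], [0.5645, 0.2266, 0.13]] mid [0.5632 0.2956 0.13  ] len 0.1379 yaw off 1.1
board 0.135 [[0.5592, 0.3647, 0.135], [0.5618, 0.2299, 0.135]] mid [0.5605 0.2973 0.135 ] len 0.1348 yaw off 1.1
board 0.14 [[0.5566, 0.3648, 0.14], [0.5592, 0.2332, 0.14]] mid [0.5579 0.299  0.14  ] len 0.1316 yaw off 1.1
lid 0.105 [[0.4734, 0.3483, 0.105], [0.4745, 0.2359, 0.105]] mid [0.474  0.2921 0.105 ] len 0.1124 yaw off 0.56
lid 0.11 [[0.4729, 0.3488, 0.11], [0.474, 0.2387, 0.11]] mid [0.4735 0.2938 0.11  ] len 0.1101 yaw off 0.56
lid 0.115 [[0.4724, 0.3493, 0.115], [0.4734, 0.2415, 0.115]] mid [0.4729 0.2954 0.115 ] len 0.1078 yaw off 0.56
lid 0.12 [[0.4719, 0.3497, 0.12], [0.4729, 0.2443, 0.12]] mid [0.4724 0.297  0.12  ] len 0.1055 yaw off 0.56
```

```bash
python3 -m pendant '[[0.3,[0.2,0.17,0],[0,0,1]],[0.3,[0.4,0,-0.8],[0,0,0]],[0.3,[0.5,0,-0.98],[0,0,0]],[0.3,[0.5,0,-0.98],[0,0,0]],[0.3,[0.4,0,-0.8],[0,0,0]],[0.3,[0.2,0,-0.4],[0,0,0]],[0.3,[0,0,0],[0,0,0]],[0.3,[0,0,0],[0,0,0]]]' 60
```

```text
time: 3.53
eef_pos: [0.5786, 0.2984, 0.1076]
eef_rot: [2.675, -0.002, 1.585]
contact_force: [0.6, 0.6, 1.0]
finger_gap: 0.0596
finger_force: 0.0
```

```bash
python3 -m pendant '[[0.3,[-0.05,0,-0.15],[0,0,0]],[0.3,[0,0,0],[0,0,0]],[0.85,[0,0,0],[0,0,0]],[0.85,[0,0,0],[0,0,0]],[0.85,[0,0,0],[0,0,0]],[0.85,[0,0,0],[0,0,0]],[0.85,[0,0,0],[0,0,0]],[0.85,[0,0,0],[0,0,0]]]' 60
```

```text
time: 4.2
eef_pos: [0.5761, 0.2986, 0.1025]
eef_rot: [2.675, -0.002, 1.585]
contact_force: [-5.1, 0.1, 7.2]
finger_gap: 0.0194
finger_force: 58.2
```

```bash
python3 -m pendant '[[0.85,[-0.1,0,0.8],[0,0,0]],[0.85,[-0.2,0,1],[0,0,0]],[0.85,[-0.4,0,1],[0,6.7,0]],[0.85,[-0.6,-0.3,1],[0,6.7,0]],[0.85,[-0.6,-0.5,0.9],[0,6.7,0]],[0.85,[-0.7,-0.9,0.6],[0,6.6,0]],[0.85,[-0.7,-1,0.4],[0,0,-7.1]],[0.85,[-0.7,-1,0.2],[0,0,-7.1]]]'
python3 -m pendant '[[0.85,[-0.1,-1,0],[0,0,-7.1]],[0.85,[-0.1,-1,0],[0,0,-7.1]],[0.85,[-0.1,-1,0],[0,0,-7.1]],[0.85,[-0.1,-1,0],[0,0,-7.1]],[0.85,[-0.1,-1,0],[0,0,-7.1]],[0.85,[-0.1,-1,0],[0,0,-7.1]],[0.85,[-0.1,-1,0],[0,0,-7.1]],[0.85,[-0.1,-1,0],[0,0,-7.1]]]'
python3 -m pendant '[[0.85,[0.3,-1,0],[0,0,-7.1]],[0.85,[0.3,-1,0],[0,0,-7.1]],[0.85,[0.3,-1,0],[0,0,-7.1]],[0.85,[0.3,-1,0],[0,0,-1.2]],[0.85,[0.2,-1,0],[0,0,0]],[0.85,[0.2,-1,0],[0,0,0]],[0.85,[0.2,-1,0],[0,0,0]],[0.85,[0.2,-1,0],[0,0,0]]]'
```

```text
time: 4.87
eef_pos: [0.4764, 0.1965, 0.2483]
eef_rot: [3.02, -0.005, 1.332]
contact_force: [0.5, -0.5, -0.8]
finger_gap: 0.0196
finger_force: 59.8
time: 5.53
eef_pos: [0.4512, -0.0439, 0.2474]
eef_rot: [3.02, -0.005, 0.34]
contact_force: [0.8, -0.4, -3.3]
finger_gap: 0.0194
finger_force: 59.8
time: 6.2
eef_pos: [0.5117, -0.2841, 0.2472]
eef_rot: [3.021, -0.004, -0.047]
contact_force: [0.6, 0.3, -1.8]
finger_gap: 0.0195
finger_force: 59.8
```

```bash
python3 -m pendant '[[0.85,[-0.2,-0.5,0],[3.5,0,0]],[0.85,[-0.2,-0.5,0],[3.4,0,0]],[0.85,[-0.19,-0.58,-0.2],[0,0,0]],[0.85,[0,0,-0.3],[0,0,0]],[0.85,[0,0,-0.2],[0,0,0]],[0.85,[0,0,0],[0,0,0]],[0.85,[0,0,0],[0,0,0]],[0.85,[0,0,0],[0,0,0]]]'
python3 - <<'E'
from h import *
import pickle
c=grab('wrist','w3.png');pickle.dump(c,open('w3.pkl','wb'))
s=grab('scene','s3.png');pickle.dump(s,open('s3.pkl','wb'))
s=telemetry.state();print(s['eef_pos'],s['eef_rot'],s['torque'])
E
```

```text
time: 6.87
eef_pos: [0.4944, -0.3291, 0.2267]
eef_rot: [3.14, 0.001, -0.046]
contact_force: [-0.9, 0.0, -2.0]
finger_gap: 0.0196
finger_force: 59.6
[ 0.49439434 -0.32940253  0.2267992 ] [ 3.14025533e+00  4.74652232e-04 -4.57667788e-02] [-0.0119601  -0.0481598  -0.03054702]
```

View pics/w3.png

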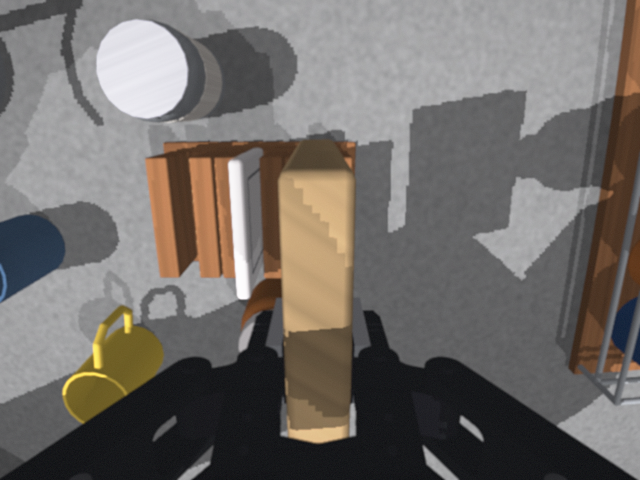

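The wrist view shows the gripped board over the rack's wide slot. The stowed lid is at (245,220) and the narrow slot at about (190,215), and the board's far end spans (281,178)–(353,178).

```bash
python3 - <<'E'
from h import *
import pickle
c=pickle.load(open('w3.pkl','rb'))
R=np.array([.4965,-.2775]);a=np.radians(-2.7);M=np.array([[np.cos(a),-np.sin(a)],[np.sin(a),np.cos(a)]])
def rp(x,y,z=.066): return [*(R+M@[x,y]),z]
pts={'NL far':rp(.05,.08),'NL near':rp(-.05,.08),'NR far':rp(.05,-.08),'plate far L':rp(.058,.088,.006),'plate far R':rp(.058,-.088,.006),'narrow slot L far':rp(.05,.0625),'narrow R far':rp(.05,.0455),'mid block L':rp(.05,.026)}
for k,v in pts.items(): print(k,np.round(v,4),proj(c,v)[0].round(1))
print(plane(c,[(148,158),(160,278),(168,157),(190,157),(355,143)],.066).round(4))
print('plate',plane(c,[(165,143),(357,143)],.006).round(4))
print('board top',plane(c,[(281,178),(353,178)],.268).round(4),'bot',plane(c,[(302,138),(336,138)],.138).round(4))
E
python3 - <<'E'
import cv2
im=cv2.imread('pics/w3.png')[125:305,130:370]; im=cv2.resize(im,None,fx=3.3,fy=3.3,interpolation=cv2.INTER_CUBIC); cv2.imwrite('pics/w3c.png',im)
E
```

```text
NL far [ 0.5502 -0.1999  0.066 ] [144.9 157.1]
NL near [ 0.4503 -0.1952  0.066 ] [160.3 277.6]
NR far [ 0.5427 -0.3598  0.066 ] [353.7 156.5]
plate far L [ 0.5586 -0.1923  0.006 ] [162.7 141.4]
plate far R [ 0.5503 -0.3681  0.006 ] [356.9 140.8]
narrow slot L far [ 0.5494 -0.2174  0.066 ] [167.3 156.9]
narrow R far [ 0.5486 -0.2344  0.066 ] [189.2 156.8]
mid block L [ 0.5477 -0.2539  0.066 ] [214.6 156.6]
[[ 0.5494 -0.2023  0.066 ]
 [ 0.4499 -0.1949  0.066 ]
 [ 0.5493 -0.218   0.066 ]
 [ 0.5484 -0.235   0.066 ]
 [ 0.5527 -0.3609  0.066 ]]
plate [[ 0.5571 -0.1943  0.006 ]
 [ 0.5484 -0.3682  0.006 ]]
board top [[ 0.5589 -0.3235  0.268 ]
 [ 0.5581 -0.342   0.268 ]] bot [[ 0.5619 -0.3242  0.138 ]
 [ 0.561  -0.3436  0.138 ]]
```

View pics/w3c.png

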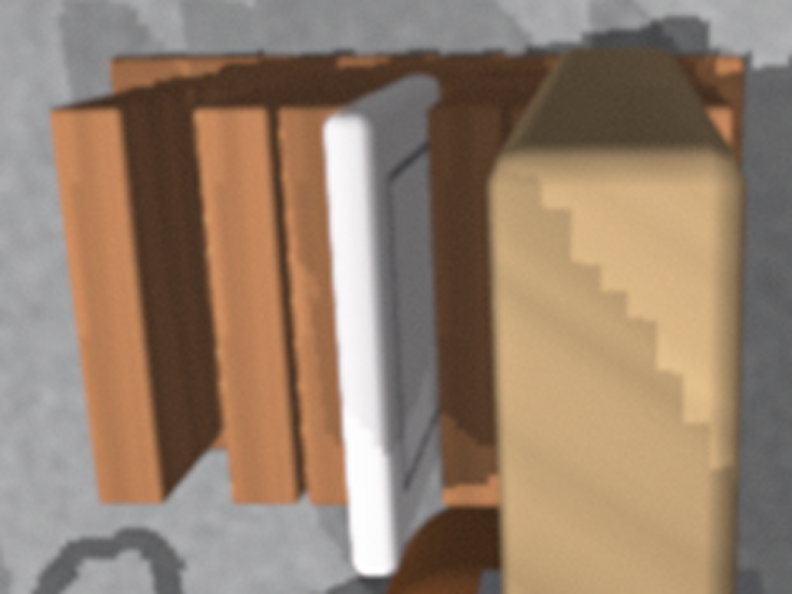

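```bash
python3 -m pendant '[[0.85,[0,-0.06,-0.2],[0,0,0]],[0.85,[0,0,-0.5],[0,0,0]],[0.85,[0,0,-0.5],[0,0,0]],[0.85,[0,0,-0.5],[0,0,0]],[0.85,[0,0,-0.5],[0,0,0]],[0.85,[0,0,-0.4],[0,0,0]],[0.85,[0,0,-0.3],[0,0,0]],[0.85,[0,0,0],[0,0,0]]]'
```

```text
time: 7.63
eef_pos: [0.4934, -0.3312, 0.1375]
eef_rot: [-3.141, 0.003, -0.047]
contact_force: [0.1, 0.1, -2.3]
finger_gap: 0.0192
finger_force: 59.6
```

```bash
python3 -m pendant '[[0.85,[0,0,-0.3],[0,0,0]],[0.85,[0,0,-0.3],[0,0,0]],[0.85,[0,0,-0.2],[0,0,0]],[0.85,[0,0,-0.15],[0,0,0]],[0.85,[0,0,-0.1],[0,0,0]],[0.85,[0,0,-0.05],[0,0,0]],[0.85,[0,0,0],[0,0,0]],[0.85,[0,0,0],[0,0,0]]]'
```

```text
time: 8.3
eef_pos: [0.4942, -0.3319, 0.1064]
eef_rot: [3.141, 0.001, -0.047]
contact_force: [0.5, 0.4, -2.3]
finger_gap: 0.0196
finger_force: 59.7
```

```bash
python3 -m pendant '[[0.85,[0,0,-0.05],[0,0,0]],[0.85,[0,0,-0.05],[0,0,0]],[0.85,[0,0,-0.05],[0,0,0]],[0.85,[0,0,0],[0,0,0]],[0.85,[0,0,0],[0,0,0]],[0.85,[0,0,0],[0,0,0]],[0.85,[0,0,0],[0,0,0]],[0.85,[0,0,0],[0,0,0]]]'
```

```text
time: 8.97
eef_pos: [0.4941, -0.3318, 0.1017]
eef_rot: [3.141, 0.001, -0.047]
contact_force: [0.1, 0.1, -2.1]
finger_gap: 0.0192
finger_force: 59.7
```

```bash
python3 -m pendant '[[0.85,[0,0,-0.05],[0,0,0]],[0.85,[0,0,-0.05],[0,0,0]],[0.85,[0,0,-0.05],[0,0,0]],[0.85,[0,0,-0.05],[0,0,0]],[0.85,[0,0,0],[0,0,0]],[0.85,[0,0,0],[0,0,0]],[0.85,[0,0,0],[0,0,0]],[0.85,[0,0,0],[0,0,0]]]'
```

```text
time: 9.63
eef_pos: [0.4944, -0.3322, 0.0986]
eef_rot: [3.139, -0.002, -0.047]
contact_force: [-9.3, 6.7, 39.2]
finger_gap: 0.019
finger_force: 65.0
```

```bash
python3 -m pendant '[[0.53,[0,0,0.06],[0,0,0]],[0.53,[0,0,0],[0,0,0]],[0.53,[0,0,0],[0,0,0]],[0.53,[0,0,0.4],[0,0,0]],[0.53,[0,0,0.8],[0,0,0]],[0.53,[0,0,1],[0,0,0]],[0.53,[0,0,1],[0,0,0]],[0.53,[0,0,1],[0,0,0]]]'
python3 -m pendant '[[0.53,[-0.3,0.9,0.5],[0,0,7.1]],[0.53,[-0.3,1,0.3],[0,0,7.1]],[0.53,[-0.3,1,0],[0,0,7.1]],[0.53,[-0.3,1,0],[0,0,7.1]],[0.53,[-0.3,1,0],[0,0,7.1]],[0.53,[-0.3,1,0],[0,0,7.1]],[0.53,[-0.2,1,0],[0,0,7.1]],[0.53,[0,1,0],[0,0,7.1]]]'
python3 -m pendant '[[0.53,[0,1,0],[0,0,7.1]],[0.53,[0,1,0],[0,0,7.1]],[0.53,[0,1,0],[0,0,7.1]],[0.53,[0,1,0],[0,0,7.1]],[0.53,[0,1,0],[0,0,7.1]],[0.53,[0,1,0],[0,-7,0]],[0.53,[0,1,0],[0,-7,0]],[0.53,[0,1,0],[0,-7,0]]]'
```

```text
time: 10.3
eef_pos: [0.4938, -0.3316, 0.2245]
eef_rot: [3.141, 0.002, -0.047]
contact_force: [0.3, -0.7, -0.6]
finger_gap: 0.0401
finger_force: 0.0
time: 10.97
eef_pos: [0.4328, -0.0935, 0.2474]
eef_rot: [3.141, 0.001, 0.95]
contact_force: [1.1, -0.1, -0.1]
finger_gap: 0.0398
finger_force: 0.0
time: 11.63
eef_pos: [0.4345, 0.1467, 0.2479]
eef_rot: [2.768, -0.003, 1.564]
contact_force: [0.7, 1.3, -0.2]
finger_gap: 0.0401
finger_force: 0.0
```

```bash
python3 -m pendant '[[0.4,[-0.05,1,-0.3],[0,-2,1.2]],[0.4,[-0.1,1,-0.3],[0,-2,0]],[0.4,[-0.1,1,-0.3],[0,-1.5,0]],[0.4,[0,1,-0.3],[0,0,0]],[0.4,[0,0.8,-0.2],[0,0,0]],[0.4,[0,0.15,0],[0,0,0]],[0.4,[0,0,0],[0,0,0]],[0.4,[0,0,0],[0,0,0]]]'
python3 - <<'E'
from h import *
import pickle
c=grab('wrist','w4.png');pickle.dump(c,open('w4.pkl','wb'))
e=[(.4727,.35,.115),(.4735,.2405,.115)];print('pred',proj(c,e).round(1))
g=cv2.cvtColor(c['img'],cv2.COLOR_RGB2GRAY); hsv=cv2.cvtColor(c['img'],cv2.COLOR_RGB2HSV)
p=proj(c,e)
for f in np.linspace(.1,.9,5):
    x,y=(p[0]*(1-f)+p[1]*f).round().astype(int); print(y,x,g[y,x-24:x+25:2])
x=int(p[:,0].mean()); print('col',x,[ (y,g[y,x]) for y in list(range(int(p[0,1])-16,int(p[0,1])+14,3))+list(range(int(p[1,1])-16,min(480,int(p[1,1])+16),3))])
E
```

```text
time: 12.3
eef_pos: [0.4264, 0.2934, 0.2053]
eef_rot: [2.679, 0.0, 1.586]
contact_force: [-0.3, -1.0, -0.0]
finger_gap: 0.051
finger_force: 0.0
pred [[319.7 152.9]
 [318.4 314. ]]
169 320 [159 110  88  77  90 107  81  79 101 154 187 204 206 210 209 199 152 104
 106 106 106 107 106 106 141]
201 319 [101 103 101  86  75  96 115  93  76 132 197 229 234 237 239 235 215 177
 181 181 181 182 182 182 183]
233 319 [102 103 103  90  75  85 106  79  76 117 189 226 234 237 239 237 221 162
 158 148  82  73  76  75 132]
266 319 [104 103 104 103 105 104 111  93  73 100 179 222 234 235 238 237 225 172
 174 133 100 101 102 104 160]
298 319 [ 80  88 123 130 133 136 123 112 111 111 167 218 233 235 237 237 227 149
 135 137 138 139 139 141 139]
col 319 [(136, np.uint8(145)), (139, np.uint8(149)), (142, np.uint8(159)), (145, np.uint8(160)), (148, np.uint8(161)), (151, np.uint8(164)), (154, np.uint8(218)), (157, np.uint8(208)), (160, np.uint8(205)), (163, np.uint8(205)), (298, np.uint8(233)), (301, np.uint8(233)), (304, np.uint8(233)), (307, np.uint8(232)), (310, np.uint8(232)), (313, np.uint8(233)), (316, np.uint8(178)), (319, np.uint8(139)), (322, np.uint8(141)), (325, np.uint8(138)), (328, np.uint8(138))]
```

View pics/w4.png

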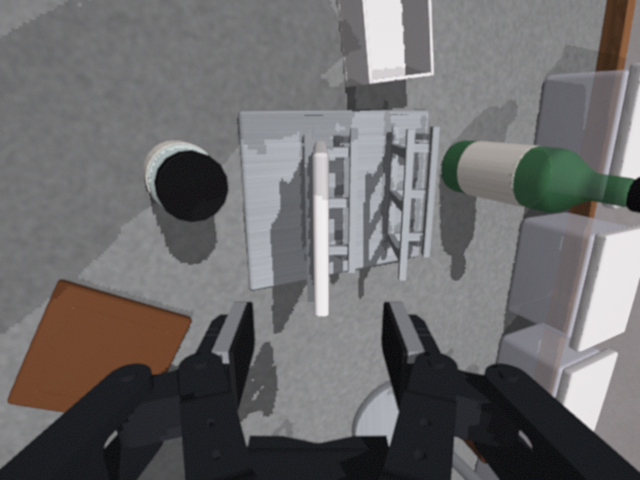

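The lid's edge runs from (320,153) to (322,316), centred between the fingers and matching the prediction.

```bash
python3 -m pendant '[[0.4,[0.3,0.05,-0.6],[0,0,0]],[0.4,[0.5,0,-0.98],[0,0,0]],[0.4,[0.5,0,-0.98],[0,0,0]],[0.4,[0.4,0,-0.8],[0,0,0]],[0.4,[0.2,0,-0.4],[0,0,0]],[0.4,[0.1,0,-0.2],[0,0,0]],[0.4,[0,0,0],[0,0,0]],[0.4,[0,0,0],[0,0,0]]]' 40
python3 -m pendant '[[0.4,[0,0,0],[0,0,0]],[0.95,[0,0,0],[0,0,0]],[0.95,[0,0,0],[0,0,0]],[0.95,[0,0,0],[0,0,0]],[0.95,[0,0,0],[0,0,0]],[0.95,[0,0,0],[0,0,0]],[0.95,[0,0,0],[0,0,0]],[0.95,[0,0,0],[0,0,0]]]' 40
```

```text
time: 13.02
eef_pos: [0.4868, 0.2946, 0.0874]
eef_rot: [2.678, -0.0, 1.584]
contact_force: [-0.3, -0.3, 0.2]
finger_gap: 0.0512
finger_force: 0.0
time: 13.68
eef_pos: [0.4873, 0.2955, 0.0877]
eef_rot: [2.676, -0.001, 1.585]
contact_force: [-0.7, -1.8, 8.4]
finger_gap: 0.0094
finger_force: 40.9
```

```bash
python3 -m pendant '[[0.95,[-0.1,0,0.8],[0,0,0]],[0.95,[-0.1,0,1],[0,0,0]],[0.95,[-0.2,-0.2,1],[0,4.5,0]],[0.95,[-0.2,-0.4,0.9],[0,4.5,0]],[0.95,[-0.2,-0.6,0.9],[0,4.5,0]],[0.95,[-0.2,-0.9,0.8],[0,4.5,0]],[0.95,[-0.2,-1,0.3],[0,4.5,0]],[0.95,[-0.2,-1,0],[0,4.2,0]]]'
python3 -m pendant '[[0.95,[0.1,-1,0],[0,0,-7.1]],[0.95,[0.1,-1,0],[0,0,-7.1]],[0.95,[0.1,-1,0],[0,0,-7.1]],[0.95,[0.1,-1,0],[0,0,-7.1]],[0.95,[0.1,-1,0],[0,0,-7.1]],[0.95,[0.1,-1,0],[0,0,-7.1]],[0.95,[0.1,-1,0],[0,0,-7.1]],[0.95,[0.1,-1,0],[0,0,-7.1]]]'
python3 -m pendant '[[0.95,[0.2,-1,0],[0,0,-7.1]],[0.95,[0.2,-1,0],[0,0,-7.1]],[0.95,[0.2,-1,0],[0,0,-7.1]],[0.95,[0.2,-1,0],[0,0,-7.1]],[0.95,[0.2,-0.8,0],[0,0,-7.1]],[0.95,[0.2,-0.4,0],[0,0,-1.2]],[0.95,[0,0,0],[0,0,0]],[0.95,[0,0,0],[0,0,0]]]'
```

```text
time: 14.35
eef_pos: [0.4472, 0.1744, 0.252]
eef_rot: [3.122, -0.008, 1.585]
contact_force: [1.1, 0.2, -2.4]
finger_gap: 0.0092
finger_force: 39.9
time: 15.02
eef_pos: [0.4705, -0.0664, 0.2491]
eef_rot: [3.123, -0.006, 0.587]
contact_force: [1.0, -0.1, -0.7]
finger_gap: 0.0098
finger_force: 40.0
time: 15.68
eef_pos: [0.5066, -0.2211, 0.2486]
eef_rot: [3.123, -0.005, -0.047]
contact_force: [-0.1, -0.0, -1.1]
finger_gap: 0.0097
finger_force: 39.9
```

```bash
python3 -m pendant '[[0.95,[-0.25,-0.08,0],[1.07,0.3,0]],[0.95,[0,0,-0.5],[0,0,0]],[0.95,[0,0,-0.7],[0,0,0]],[0.95,[0,0,-0.7],[0,0,0]],[0.95,[0,0,-0.6],[0,0,0]],[0.95,[0,0,-0.4],[0,0,0]],[0.95,[0,0,0],[0,0,0]],[0.95,[0,0,0],[0,0,0]]]'
python3 - <<'E'
from h import *
c=grab('wrist','w5.png'); s=telemetry.state(); print(s['eef_pos'],s['eef_rot'])
R=np.array([.4965,-.2775]);a=np.radians(-2.7);M=np.array([[np.cos(a),-np.sin(a)],[np.sin(a),np.cos(a)]])
g=cv2.cvtColor(c['img'],cv2.COLOR_RGB2GRAY)
for y in(.08,.0625,.054,.0455): print('slot',y,proj(c,[[*(R+M@[.05,y]),.066],[*(R+M@[-.04,y]),.066]]).round(1).tolist())
p,z=s['eef_pos'],s['eef_pos'][2]
for y in(.005,-.005): print('lid',y,proj(c,[[*(p[:2]+M@[.055,y]),z+.031],[*(p[:2]+M@[.055,y]),z-.079]]).round(1).tolist())
im=cv2.resize(c['img'][90:330,160:420],None,fx=2.4,fy=2.4,interpolation=cv2.INTER_CUBIC);cv2.imwrite('pics/w5c.png',im[:,:,::-1])
E
```

```text
time: 16.35
eef_pos: [0.4987, -0.2227, 0.1624]
eef_rot: [-3.141, 0.001, -0.047]
contact_force: [0.4, 0.2, -0.6]
finger_gap: 0.0093
finger_force: 39.9
[ 0.49920749 -0.22304247  0.1630136 ] [ 3.14096352e+00 -2.89954084e-04 -4.67760560e-02]
slot 0.08 [[274.7, 166.0], [279.1, 301.1]]
slot 0.0625 [[303.7, 166.0], [305.1, 301.1]]
slot 0.054 [[317.8, 166.0], [317.8, 301.1]]
slot 0.0455 [[331.9, 166.0], [330.4, 301.1]]
lid 0.005 [[298.5, 203.1], [307.8, 160.7]]
lid -0.005 [[333.2, 203.1], [325.9, 160.7]]
```

View pics/w5c.png

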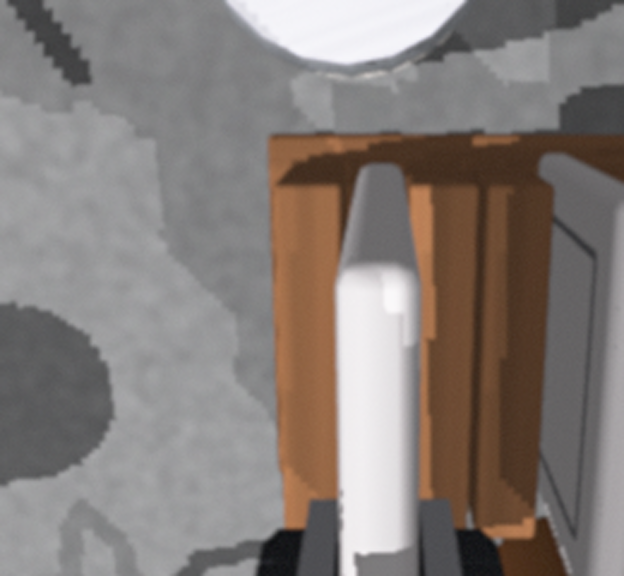

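The crop shows the lid's lower edge (357–405, 168) lying between the narrow slot's walls (340 and 411, row 185). It sits about 1 mm to −y, so I'll nudge it and lower.

```bash
python3 -m pendant '[[0.95,[0,0.03,-0.3],[0,0,0]],[0.95,[0,0,-0.4],[0,0,0]],[0.95,[0,0,-0.4],[0,0,0]],[0.95,[0,0,-0.3],[0,0,0]],[0.95,[0,0,-0.2],[0,0,0]],[0.95,[0,0,-0.2],[0,0,0]],[0.95,[0,0,-0.1],[0,0,0]],[0.95,[0,0,0],[0,0,0]]]'
```

```text
time: 17.07
eef_pos: [0.4992, -0.2225, 0.1047]
eef_rot: [3.141, 0.001, -0.048]
contact_force: [-0.3, -0.3, -1.1]
finger_gap: 0.0093
finger_force: 40.0
```

```bash
python3 -m pendant '[[0.95,[0,0,-0.1],[0,0,0]],[0.95,[0,0,-0.1],[0,0,0]],[0.95,[0,0,-0.05],[0,0,0]],[0.95,[0,0,-0.05],[0,0,0]],[0.95,[0,0,-0.05],[0,0,0]],[0.95,[0,0,0],[0,0,0]],[0.95,[0,0,0],[0,0,0]],[0.95,[0,0,0],[0,0,0]]]'
```

```text
time: 17.73
eef_pos: [0.4994, -0.2226, 0.0947]
eef_rot: [3.141, -0.0, -0.048]
contact_force: [-0.2, 0.6, -0.9]
finger_gap: 0.0092
finger_force: 40.0
```

```bash
python3 -m pendant '[[0.95,[0,0,-0.05],[0,0,0]],[0.95,[0,0,-0.05],[0,0,0]],[0.95,[0,0,-0.05],[0,0,0]],[0.95,[0,0,0],[0,0,0]],[0.95,[0,0,0],[0,0,0]],[0.95,[0,0,0],[0,0,0]],[0.95,[0,0,0],[0,0,0]],[0.95,[0,0,0],[0,0,0]]]'
```

```text
time: 18.4
eef_pos: [0.4994, -0.2226, 0.0902]
eef_rot: [3.141, 0.0, -0.048]
contact_force: [0.0, 0.1, -0.4]
finger_gap: 0.0093
finger_force: 40.0
```

```bash
python3 -m pendant '[[0.95,[0,0,-0.05],[0,0,0]],[0.95,[0,0,-0.05],[0,0,0]],[0.95,[0,0,-0.04],[0,0,0]],[0.95,[0,0,0],[0,0,0]],[0.95,[0,0,0],[0,0,0]],[0.95,[0,0,0],[0,0,0]],[0.95,[0,0,0],[0,0,0]],[0.95,[0,0,0],[0,0,0]]]'
```

```text
time: 19.07
eef_pos: [0.4994, -0.2226, 0.086]
eef_rot: [3.141, 0.0, -0.048]
contact_force: [-0.1, 0.6, -0.8]
finger_gap: 0.0095
finger_force: 40.0
```

```bash
python3 -m pendant '[[0.95,[0,0,-0.05],[0,0,0]],[0.95,[0,0,-0.05],[0,0,0]],[0.95,[0,0,-0.05],[0,0,0]],[0.95,[0,0,0],[0,0,0]],[0.95,[0,0,0],[0,0,0]],[0.95,[0,0,0],[0,0,0]],[0.95,[0,0,0],[0,0,0]],[0.95,[0,0,0],[0,0,0]]]'
```

```text
time: 19.73
eef_pos: [0.5002, -0.2234, 0.0844]
eef_rot: [3.138, -0.003, -0.048]
contact_force: [-11.3, 4.2, 43.6]
finger_gap: 0.0097
finger_force: 46.5
```

```bash
python3 -m pendant '[[0.68,[0,0,0.06],[0,0,0]],[0.68,[0,0,0],[0,0,0]],[0.68,[0,0,0],[0,0,0]],[0.68,[0,0,0.4],[0,0,0]],[0.68,[0,0,0.8],[0,0,0]],[0.68,[0,0,1],[0,0,0]],[0.68,[0,0,1],[0,0,0]],[0.68,[0,0,1],[0,0,0]]]'
python3 -m pendant '[[0.68,[-0.2,0.3,0.9],[0,0,7.1]],[0.68,[-0.3,0.4,0.8],[0,0,7.1]],[0.68,[-0.3,0.4,0.8],[0,0,7.1]],[0.3,[-0.3,0.4,0.6],[0,0,7.1]],[0,[-0.3,0.4,0],[0,0,7.1]],[0,[-0.2,0.4,0],[0,0,7.1]],[0,[0,0.4,0],[0,0,7.1]],[0,[0,0.4,0],[0,0,7.1]]]'
python3 -m pendant '[[0,[0,0.4,0],[0,0,7.1]],[0,[0,0.1,0],[0,0,7.1]],[0,[0,0,0],[0,0,7.1]],[0,[0,0,0],[0,0,7.1]],[0,[0,0,0],[0,0,5.5]],[0,[0,0,0],[0,0,0]],[0,[0,0,0],[0,0,0]],[0,[0,0,0],[0,0,0]]]'
python3 - <<'E'
from h import *
import pickle
for n in('wrist','top','scene'):
    c=grab(n,n+'6.png');pickle.dump(c,open(n+'6.pkl','wb'))
w=pickle.load(open('wrist6.pkl','rb'))
print(proj(w,[(.4635,-.04,.085),(.466,.028,.076),(.554,-.008,.188),(.6577,.0023,.2)]).round(0).tolist())
W=np.hstack([cv2.imread('pics/wrist6.png')[0:480,0:480]])
b=cv2.resize(cv2.imread('pics/scene6.png')[180:400,120:440],None,fx=1,fy=1)
b2=cv2.resize(cv2.imread('pics/top6.png')[150:275,380:460],(320,380)); b=np.vstack([b,b2])
b=cv2.copyMakeBorder(b,0,max(0,600-b.shape[0]),0,0,0)[:600];W=cv2.copyMakeBorder(W,0,120,0,0,cv2.BORDER_CONSTANT)
cv2.imwrite('pics/c6.png',np.hstack([W,b]))
E
```

```text
time: 20.4
eef_pos: [0.4991, -0.2223, 0.2102]
eef_rot: [3.141, 0.001, -0.048]
contact_force: [-0.3, 0.5, 0.5]
finger_gap: 0.0274
finger_force: 0.0
time: 21.07
eef_pos: [0.451, -0.129, 0.3021]
eef_rot: [3.141, 0.0, 0.949]
contact_force: [1.1, 0.3, -0.3]
finger_gap: 0.0846
finger_force: 0.0
time: 21.73
eef_pos: [0.4514, -0.1146, 0.302]
eef_rot: [3.141, -0.0, 1.532]
contact_force: [-0.9, 0.3, -2.0]
finger_gap: 0.0856
finger_force: 0.0
[[327.0, 119.0], [327.0, 37.0], [478.0, 61.0], [657.0, 39.0]]
```

View pics/c6.png

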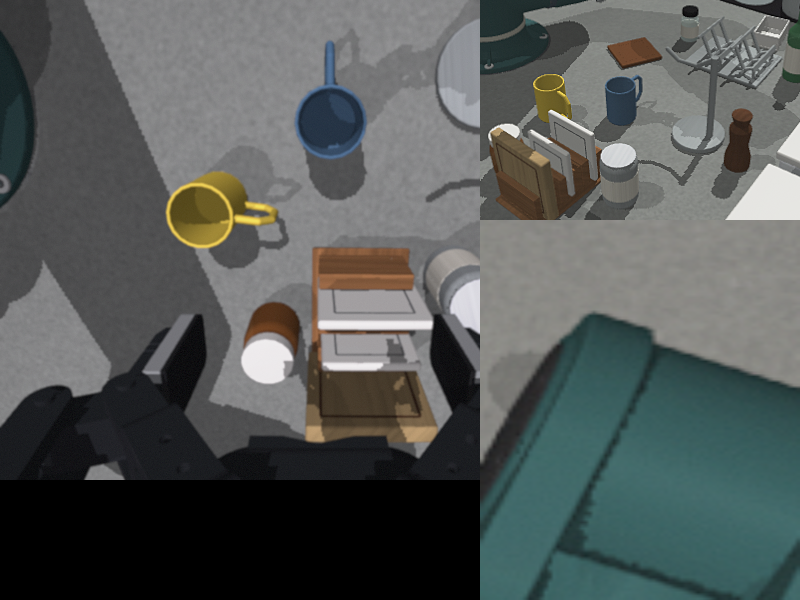

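The board and the lid stand in the rack beside the undisturbed stowed lid. The wrist view has the blue mug's rim centred at (331,121), with its handle reaching to (330,40).

Run:
```python
from h import *
import pickle
w=pickle.load(open('wrist6.pkl','rb'));T=pickle.load(open('top.pkl','rb'));S=pickle.load(open('scene.pkl','rb'))
hsv=cv2.cvtColor(w['img'],cv2.COLOR_RGB2HSV);m=cv2.inRange(hsv,(98,80,30),(118,255,255));m[200:]=0;m[:,:250]=0;m[:,400:]=0
ys,xs=np.nonzero(m);hx=xs[ys<75];hy=ys[ys<75];print('mask',xs.min(),xs.max(),ys.min(),ys.max(),'handle col',[ (r,xs[ys==r].mean().round(1)) for r in(42,50,60,70,80)])
rim=[(296,121),(367,121)];print('rim',plane(w,[(331,121),(331.5,121)],.085).round(4).tolist())
xl,xr=xs[(ys>110)&(ys<130)].min(),xs[(ys>110)&(ys<130)].max();print('rim cols',xl,xr,plane(w,[(xl,120),(xr,120)],.085).round(4).tolist())
print('handle',plane(w,[(xs[(ys<50)].mean(),ys.min())],.06).round(4),plane(w,[(xs[(ys<50)].mean(),ys.min())],.076).round(4))
x,e=tri(T,(332.7,224.5),S,(307,229));print('tip tri',x,e)
# refine tip in scene: bright pixels around
g=cv2.cvtColor(S['img'],cv2.COLOR_RGB2GRAY);print(g[222:242,300:326:2])
st=np.array([.599,-.0037]);a=np.radians(5.8);u=np.array([np.cos(a),np.sin(a)])
P=[[*(st+u*x),z] for x,z in((-.045,.188),(-.02,.17),(.02,.17),(.055,.2))];print('scene',proj(S,P).round(1).tolist(),'top',proj(T,P).round(1).tolist())
g=cv2.cvtColor(T['img'],cv2.COLOR_RGB2GRAY);print(g[180:230:3,320:342])
```

```text
mask 295 365 41 158 handle col [(42, np.float64(329.5)), (50, np.float64(329.5)), (60, np.float64(329.5)), (70, np.float64(329.0)), (80, np.float64(329.5))]
rim [[0.4668, -0.0417, 0.085], [0.4673, -0.0418, 0.085]]
rim cols 295 365 [[0.4353, -0.0396, 0.085], [0.4967, -0.042, 0.085]]
handle [[0.4684 0.0272 0.06  ]] [[0.4679 0.0246 0.076 ]]
tip tri [ 0.55685885 -0.00746438  0.18689743] 0.003082179385347285
[[138 136 133 132 134 137 136 143  88  84  82  82  82]
 [136 136 132 132 135 137 135 127  77  83  82  81  81]
 [135 132 133 134 138 135 132 126  77  83  81  81  82]
 [133 134 132 135 134 138 139  83  82  84  82  81  81]
 [136 136 134 140 145 137 131  74  82  82  81  82  82]
 [135 136 138 146 158 141  85  82  84  81  82  81  82]
 [135 138 135 108 133 149  72  81  83  83  83  81  80]
 [137 138 136  79 113 150  68  81  83  81  81  82  82]
 [136 136 140  87  97 134 130  78  81  81  81  81  79]
 [137 137 137 123  82 115 151  69  75  75  76  73  71]
 [140 135 135 137  88  99 135 139 115 118  95 136 131]
 [132 136 137 138 124  82 115 151 136 140 135 141 139]
 [101 142 137 135 138  89  99 133
[... 1429 characters left out ...]
1 118 176 172 172 171 173 170
  170 170 169 167]
 [171 173 171 173 172 172 174 174 148 183 164 106 179 174 174 173 171 171
  171 171 171 171]
 [175 173 174 174 174 172 173 172 173 175 176 126 135 172 169 168 169 168
  168 167 167 166]
 [171 171 170 170 172 170 168 170 171 144 150 127 112 173 168 170 168 169
  167 166 167 169]
 [171 172 173 170 172 173 172 171 172 173 145 141 102 165 173 169 168 169
  169 170 170 145]
 [169 166 170 170 170 168 170 170 170 171 143 160 137 116 171 172 170 164
  138  86  70 107]
 [135 141 149 156 163 168 169 169 168 161 161 135 117 131 131  99 102 140
  141 137 138 136]
 [134 136 139 136 136 137 136 135 139 140 140 137 138 136 134 138 137 134
  134 137 134 137]]
```

```bash
python3 -m pendant '[[0,[0.2,0.8,-0.4],[0,0,0.9]],[0,[0.2,0.8,-0.6],[0,0,0]],[0,[0.1,0.85,-1],[0,0,0]],[0,[0,0,-1],[0,0,0]],[0,[0,0,-1],[0,0,0]],[0,[0,0,-1],[0,0,0]],[0,[0,0,-1],[0,0,0]],[0,[0,0,-0.6],[0,0,0]]]' 40
python3 - <<'E'
from h import *
w=grab('wrist','w7.png');s=telemetry.state();print(s['eef_pos'],s['eef_rot'])
hsv=cv2.cvtColor(w['img'],cv2.COLOR_RGB2HSV);m=cv2.inRange(hsv,(98,80,30),(118,255,255));
c=max(cv2.findContours(m,0,1)[0],key=cv2.contourArea);print(cv2.boundingRect(c))
for p in((.4665,-.0412,.085),(.4345,-.0412,.085),(.4985,-.0412,.085),(.468,.028,.06)):print(proj(w,p).round(0))
ys,xs=np.nonzero(m)
for r in range(100,420,30):
    if (ys==r).any(): print(r,xs[ys==r].min(),xs[ys==r].max())
E
```

```text
time: 22.55
eef_pos: [0.4652, -0.0407, 0.1017]
eef_rot: [-3.14, -0.0, 1.55]
contact_force: [-0.2, 0.1, 0.6]
finger_gap: 0.0853
finger_force: 0.0
[ 0.46417133 -0.04047753  0.09972608] [-3.13720363e+00 -1.17219207e-03  1.54977677e+00]
(249, 136, 140, 226)
[[319. 299.]]
[[247. 300.]]
[[390. 298.]]
[[319. 136.]]
160 311 327
190 311 328
220 278 359
250 264 372
280 251 385
310 251 386
340 265 370
```

```bash
python3 -m pendant '[[0,[0.05,-0.02,-0.7],[0,0,0]],[0,[0,0,-0.7],[0,0,0]],[0,[0,0,-0.3],[0,0,0]],[0,[0,0,0],[0,0,0]],[0.4,[0,0,0],[0,0,0]],[0.4,[0,0,0],[0,0,0]],[0.4,[0,0,0],[0,0,0]],[0.4,[0,0,0],[0,0,0]]]' 40
```

```text
time: 23.27
eef_pos: [0.4685, -0.0418, 0.0545]
eef_rot: [3.139, 0.001, 1.551]
contact_force: [-1.1, 0.2, 7.4]
finger_gap: 0.0617
finger_force: 43.1
```

```bash
python3 -m pendant '[[0.4,[0,0,0.5],[0,0,0]],[0.4,[0,0,0.9],[0,0,0]],[0.4,[0,0,1],[0,0,3.4]],[0.4,[0.2,-0.1,1],[0,0,3.4]],[0.4,[0.6,-0.2,0.8],[0,0,0]],[0.4,[0.6,-0.2,0.3],[0,0,0]],[0.4,[0.5,0,0],[0,0,0]],[0.4,[0,0,0],[0,0,0]]]'
python3 - <<'E'
from h import *
s=telemetry.state();print(s['eef_pos'],s['eef_rot'],s['finger_gap'])
p=s['eef_pos'];a=s['eef_rot'][2]-1.551-np.radians(1.3);R=lambda v:p+np.array([-np.sin(a)*v[1]+np.cos(a)*v[0],np.cos(a)*v[1]+np.sin(a)*v[0],v[2]-.0545])
t=(.5565,-.0065,.188);st=np.array([.601,-.002]);b=np.radians(5.5);u=np.array([np.cos(b),np.sin(b)])
sx=[*(st-.02*u),.17]
for n in('scene','wrist'):
    c=grab(n,n+'8.png');g=cv2.cvtColor(c['img'],cv2.COLOR_RGB2HSV);m=cv2.inRange(g,(98,80,30),(118,255,255));
    if n=='scene': m[:, :250]=0;m[:200]=0;m[330:]=0;m[:,370:]=0
    k=max(cv2.findContours(m,0,1)[0],key=cv2.contourArea);print(n,'mugbox',cv2.boundingRect(k))
    print('eye',proj(c,R((0,.047,.046)))[0].round(1),'loop in/out top',proj(c,[R((0,.047,.072)),R((0,.047,.080)),R((0,.07,.046)),R((0,.047,.02)),R((0,.062,.046))]).round(0).tolist(),'tip',proj(c,[t,sx]).round(1).tolist())
    if n=='scene':
        x0,y0=proj(c,R((0,.047,.046)))[0].round().astype(int); print(x0-16,y0-28); print('\n'.join(''.join('#' if v else '.' for v in r) for r in m[y0-28:y0+30:2,x0-30:x0+40]))
E
```

```text
time: 23.93
eef_pos: [0.5275, -0.0572, 0.1896]
eef_rot: [3.138, 0.001, 1.669]
contact_force: [-0.5, -0.6, -2.9]
finger_gap: 0.0617
finger_force: 45.1
[ 0.52750801 -0.05720128  0.18958095] [3.13753340e+00 1.17103565e-03 1.66931449e+00] 0.061738265988549035
scene mugbox (261, 212, 34, 54)
eye [291.2 227. ] loop in/out top [[291.0, 215.0], [291.0, 212.0], [297.0, 222.0], [291.0, 238.0], [295.0, 224.0]] tip [[306.3, 228.3], [317.4, 239.6]]
275 199
......................................................................
......................................................................
......................................................................
......................................................................
......................................................................
......................................................................
......................................................................
.........###.##########...............................................
....#######################...........................................
..###########
[... 892 characters left out ...]
.................
.################################.....................................
..###############################.....................................
..###############################.....................................
.################################.....................................
..###############################.....................................
..###############################.....................................
..###############################.....................................
wrist mugbox (223, 140, 190, 297)
eye [320.3 199.3] loop in/out top [[321.0, 216.0], [321.0, 222.0], [321.0, 138.0], [320.0, 188.0], [320.0, 160.0]] tip [[410.9, 201.6], [459.8, 192.4]]
```

Run:
```python
from h import *
s=telemetry.state();p=s['eef_pos'];a=s['eef_rot'][2]-1.551-np.radians(1.3);R=lambda v:p+np.array([-np.sin(a)*v[1]+np.cos(a)*v[0],np.cos(a)*v[1]+np.sin(a)*v[0],v[2]-.0545])
c=grab('scene','s9.png');w=grab('wrist','w9.png')
th=np.linspace(0,2*np.pi,9)[:-1]
for z in(0,.085): print('ring',z,proj(c,[R((.032*np.cos(t),.032*np.sin(t),z)) for t in th]).round(0).tolist())
im=c['img'][200:275:3,258:304:2].astype(int)
hs=cv2.cvtColor(c['img'],cv2.COLOR_RGB2HSV)
for r in range(202,272,4): print(r,' '.join('%3d/%02d/%02d'%(hs[r,x,0],hs[r,x,1]//10,hs[r,x,2]//10) for x in range(276,304,2)))
m=cv2.inRange(cv2.cvtColor(w['img'],cv2.COLOR_RGB2HSV),(98,80,30),(118,255,255));ys,xs=np.nonzero(m)
print([(r,xs[ys==r].min(),xs[ys==r].max()) for r in range(140,330,15) if (ys==r).any()])
```

```text
ring 0 [[292.0, 263.0], [294.0, 255.0], [287.0, 250.0], [274.0, 249.0], [264.0, 253.0], [262.0, 260.0], [269.0, 266.0], [282.0, 267.0]]
ring 0.085 [[292.0, 225.0], [294.0, 218.0], [286.0, 213.0], [273.0, 212.0], [263.0, 216.0], [260.0, 222.0], [268.0, 228.0], [281.0, 229.0]]
202 105/01/03 105/01/02 120/00/02 105/01/03 110/02/03 105/01/04  42/01/13 105/02/02 114/02/04 108/03/04 108/03/03  60/00/10 105/02/02 100/02/03
206  45/00/12  50/00/12  45/00/13 105/03/01  80/02/03 105/01/03 102/04/03 100/02/03 108/03/04 105/03/03 115/04/03  80/00/08 120/02/03 105/03/03
210  54/01/12  48/01/12  45/00/12  42/01/12  75/01/03 120/02/02  90/03/02 105/01/03 120/01/03  90/01/03 110/02/03 100/02/03 100/02/03 120/01/03
214 105/09/06 104/10/06 102/10/06 104/10/06 104/10/07 103/09/08  60/00/03  90/01/03 102/03/03 108/02/04 113/02/04 113/03/03 110/02/03 105/03/03
218 103/09/07 105/09/07 105/09/07 107/09/07 103/09/06 104/09/07 105/09/06  90/02/03 105/03/03 108/03/03  90/00/03 105/02/03 110/02/03  98/03/03
222 103/09/07 104/09/07 104/09/07 104/10/07 103/10/07 103/09/07 106/07/05  90/00/09  70/01/07  90/01/02 
[... 1549 characters left out ...]
0/14  53/00/14  53/00/14  48/00/14  53/00/14  50/00/13  48/00/14  53/00/14
270  53/00/13  54/00/14  50/00/13  38/00/14  45/00/14  45/00/14  45/00/14  45/00/14  48/00/14  53/00/14  54/00/14  53/00/14  53/00/14  53/00/14
[(140, np.int64(313), np.int64(320)), (155, np.int64(306), np.int64(327)), (170, np.int64(306), np.int64(327)), (185, np.int64(306), np.int64(328)), (200, np.int64(306), np.int64(328)), (215, np.int64(305), np.int64(328)), (230, np.int64(277), np.int64(357)), (245, np.int64(265), np.int64(369)), (260, np.int64(258), np.int64(376)), (275, np.int64(252), np.int64(383)), (290, np.int64(246), np.int64(389)), (305, np.int64(239), np.int64(396)), (320, np.int64(231), np.int64(404))]
```

Run:
```python
from h import *
g=cv2.cvtColor(cv2.imread('pics/w9.png'),cv2.COLOR_BGR2GRAY)
print('cols',list(range(396,500,8)))
for r in range(168,240,3): print(r,g[r,396:500:8])
```

```text
cols [396, 404, 412, 420, 428, 436, 444, 452, 460, 468, 476, 484, 492]
168 [151 148 147 153 151 151 156 154 183 180 179 107  82]
171 [151 150 148 153 151 152 155 166 181 180 180 107 104]
174 [148 151 147 154 151 151 155 179 182 180 180 105 103]
177 [142 150 148 153 153 152 159 181 181 181 182 106 103]
180 [123 150 148 154 152 153 181 181 180 181 183 105 103]
183 [ 90 150 147 152 150 175 179 182 182 181 182 105 103]
186 [ 67 152 147 151 158 179 179 180 181 181 182 106 101]
189 [ 62 152 148 151 177 179 179 181 176 147 145 138 133]
192 [ 62 152 148 159 177 180 168 144 137 147 154 166 167]
195 [105 144 147 176 162 144 140 150 154 154 152 169 169]
198 [121 108 166 133 144 150 154 157 152 148 140 156 157]
201 [127  80 175 146 165 154 152 149 141 134 125 140 141]
204 [145  86 172 147 171 148 143 134 128 115 101 112 111]
207 [143 128 131 140 161 136 129 119 102  92 123  84  84]
210 [144 143  83 129 144 122 109  89 129 175 177 103 102]
213 [141 147  83 108 123  92 112 169 176 178 173 101 138]
216 [146 143 125  77  94 156 182 176 176 177 170  92 144]
219 [148 142 143  84  90 167 179 177 176 176 123  84 145]
222 [144 143 145 142  83  93 145 161 145 114  79  83 140]
225 [143 139 144 145 143  84  80  85  80 113  82  81 138]
228 [141 144 142 145 144 127 114 109 135 135  84  82 141]
231 [140 148 143 147 144 146 143 146 140 141  86  85 144]
234 [138 146 138 147 139 150 141 144 140 137  85  80 141]
237 [139 149 137 143 138 146 140 142 140 143  85  81 141]
```

```bash
python3 -m pendant '[[0.4,[0.3,0.02,0],[0,0,0]],[0.4,[0.4,0.03,0],[0,0,0]],[0.4,[0.4,0.03,0],[0,0,0]],[0.4,[0.4,0.03,0],[0,0,0]],[0.4,[0.4,0.03,0],[0,0,0]],[0.4,[0.4,0.04,0],[0,0,0]],[0.4,[0.33,0.03,0],[0,0,0]],[0.4,[0,0,0],[0,0,0]]]'
```

```text
time: 24.8
eef_pos: [0.6051, -0.0502, 0.1878]
eef_rot: [3.141, 0.0, 1.67]
contact_force: [0.1, -0.8, -1.8]
finger_gap: 0.0617
finger_force: 45.0
```

Threaded without contact. Now I'll lower until the handle takes the load.

```bash
python3 -m pendant '[[0.4,[0,0,-0.2],[0,0,0]],[0.4,[0,0,-0.3],[0,0,0]],[0.4,[0,0,-0.25],[0,0,0]],[0.4,[0,0,-0.15],[0,0,0]],[0.4,[0,0,0],[0,0,0]],[0.4,[0,0,0],[0,0,0]],[0.4,[0,0,0],[0,0,0]],[0.4,[0,0,0],[0,0,0]]]'
python3 - <<'E'
from h import *
s=telemetry.state();p=s['eef_pos'];print(p)
w=grab('wrist','w10.png');m=cv2.inRange(cv2.cvtColor(w['img'],cv2.COLOR_RGB2HSV),(98,80,30),(118,255,255));ys,xs=np.nonzero(m)
g=cv2.cvtColor(w['img'],cv2.COLOR_RGB2GRAY)
for r in range(130,236,6): print(r,(xs[ys==r].min(),xs[ys==r].max()) if (ys==r).any() else '',g[r,240:420:8])
E
```

```text
time: 25.47
eef_pos: [0.6039, -0.0504, 0.1616]
eef_rot: [3.14, 0.0, 1.67]
contact_force: [0.2, -0.1, -0.9]
finger_gap: 0.062
finger_force: 45.0
[ 0.60389368 -0.05042126  0.16160694]
130  [150 147 147 142 150 148 146 143 180 178 184 184 183 189 158 159 162 158
 157 157 156 158 160]
136  [149 151 145 148 146 149 141 180 182 177 185 184 184 189 159 158 160 157
 157 155 153 158 160]
142 (np.int64(311), np.int64(322)) [145 144 151 150 149 151 144 184 178  67  68 184 185 187 158 158 161 156
 156 156 155 158 160]
148 (np.int64(308), np.int64(325)) [148 143 146 146 147 144 142 184 181 108 102 176 185 187 157 159 161 157
 156 156 155 158 160]
154 (np.int64(306), np.int64(327)) [147 144 143 147 145 146 150 183 168 108 105 115 185 182 155 157 159 158
 155 115 107 119 158]
160 (np.int64(306), np.int64(327)) [149 144 143 147 145 142 149 184 152 109 106 107 184 158 157 158 158 155
 157  67  93 102 112]
166 (np.int64(306), np.int64(327)) [149 151 144 143 147 140 149 184 153 107 104  94 177 159 157 159 157 157
 157  70  66  84  99]
172 (np.int64(306), np.int64(327)) [139 146 145 143 142 144 146 183 
[... 661 characters left out ...]
  66 173 188 191 189 173 174
 173 159 157 154 146]
208 (np.int64(306), np.int64(328)) [165 164 162 161 157 194 193 193 148 110 107  69 176 193 192 191 165 167
 165 147 150 155 157]
214 (np.int64(306), np.int64(328)) [152 147 144 139 131 155 149 152 122 111 109  70 125 151 153 135 125 126
 125 116 126 131 137]
220 (np.int64(292), np.int64(343)) [123 113  98  97 133 135 129  71  71 110 107  68  70  93 148 143 144 153
 154  82  74  84  99]
226 (np.int64(281), np.int64(353)) [137 144 144 142 149  86  71  74  69 111 107  68  73  71  65 157 150 170
 140  81  85 146 138]
232 (np.int64(275), np.int64(360)) [141 140 141 140 125  66  53  44  51 110 109  67  42  45  68  66  83  81
 141  83  84 138 138]
```

```bash
python3 -m pendant '[[0.4,[0,0,-0.13],[0,0,0]],[0.4,[0,0.08,-0.19],[6.97,0.67,0]],[0.4,[0,0.11,-0.18],[6.97,0.67,0]],[0.4,[0,0.13,-0.17],[6.97,0.67,0]],[0.4,[0,0.15,-0.15],[6.97,0.67,0]],[0.4,[0,0.16,-0.13],[6.97,0.67,0]],[0.4,[0,0,0],[0,0,0]],[0.4,[0,0,0],[0,0,0]]]'
```

```text
time: 26.18
eef_pos: [0.6039, -0.0333, 0.1311]
eef_rot: [3.141, -0.61, 1.667]
contact_force: [0.5, -1.1, -0.4]
finger_gap: 0.0616
finger_force: 45.3
```

```bash
python3 -m pendant '[[0.4,[0,0,-0.04],[0,0,0]],[0.4,[0,0,0],[0,0,0]],[0,[0,0,0],[0,0,0]],[0,[0,0,0],[0,0,0]],[0,[0,0,0],[0,0,0]],[0,[0,0,0],[0,0,0]],[0,[0,0,0],[0,0,0]],[0,[0,0,0],[0,0,0]]]'
python3 -m pendant '[[0,[0,-0.15,0.2],[0,0,0]],[0,[0,-0.3,0.45],[0,0,0]],[0,[0,-0.55,0.8],[0,0,0]],[0,[0,-0.55,0.8],[0,0,0]],[0,[0,-0.55,0.8],[0,0,0]],[0,[0,-0.55,0.8],[0,0,0]],[0,[0,-0.5,0.8],[0,0,0]],[0,[0,-0.5,0.8],[0,0,0]]]'
python3 - <<'E'
from h import *
for n in('scene','wrist'):
    c=grab(n,n+'11.png');m=cv2.inRange(cv2.cvtColor(c['img'],cv2.COLOR_RGB2HSV),(98,80,30),(118,255,255))
    if n=='scene': m[:180]=0;m[360:]=0
    for k in cv2.findContours(m,0,1)[0]:
        if cv2.contourArea(k)>100: print(n,cv2.boundingRect(k),cv2.contourArea(k))
    print(proj(c,[(.6,-.003,.174),(.6,-.003,.11)]).round(0).tolist())
E
```

```text
time: 26.85
eef_pos: [0.6037, -0.0313, 0.1315]
eef_rot: [3.139, -0.611, 1.67]
contact_force: [-0.2, 0.4, 0.1]
finger_gap: 0.0852
finger_force: 0.0
time: 27.52
eef_pos: [0.6033, -0.1419, 0.2968]
eef_rot: [3.138, -0.611, 1.67]
contact_force: [0.2, -0.1, 0.7]
finger_gap: 0.0856
finger_force: 0.0
scene (299, 235, 42, 56) 1242.5
scene (552, 180, 88, 32) 1649.0
[[326.0, 241.0], [325.0, 268.0]]
wrist (295, 132, 73, 128) 5554.0
[[328.0, 159.0], [326.0, 191.0]]
```

```bash
python3 -m pendant '[[0,[-0.5,-0.3,0.5],[0,0,0]],[0,[-0.8,-0.3,0.5],[0,0,0]],[0,[-0.8,-0.3,0],[0,0,0]],[0,[-0.8,0,0],[0,0,0]],[0,[-0.4,0,0],[0,0,0]],[0,[0,0,0],[0,0,0]],[0,[0,0,0],[0,0,0]],[0,[0,0,0],[0,0,0]]]'
python3 -m pendant '[[0,[0,0,0],[0,0,0]],[0,[0,0,0],[0,0,0]],[0,[0,0,0],[0,0,0]],[0,[0,0,0],[0,0,0]],[0,[0,0,0],[0,0,0]],[0,[0,0,0],[0,0,0]],[0,[0,0,0],[0,0,0]],[0,[0,0,0],[0,0,0]]]'
python3 - <<'E'
from h import *
c=grab('scene','s12.png');m=cv2.inRange(cv2.cvtColor(c['img'],cv2.COLOR_RGB2HSV),(98,80,30),(118,255,255));m[:215]=0;m[360:]=0
for k in cv2.findContours(m,0,1)[0]:
    if cv2.contourArea(k)>100: print(cv2.boundingRect(k),cv2.contourArea(k))
# compare rack region with the picture taken after stowing
d=cv2.absdiff(c['img'],cv2.cvtColor(cv2.imread('pics/scene6.png'),cv2.COLOR_BGR2RGB)).max(2)
print('changed px rack',(d[285:410,120:245]>40).sum(),'tin/jar',(d[320:390,238:285]>40).sum())
s=telemetry.state();print(s['time'],s['contact_force'])
E
```

```text
time: 28.28
eef_pos: [0.5052, -0.1679, 0.3249]
eef_rot: [3.139, -0.611, 1.67]
contact_force: [0.7, 0.0, 0.6]
finger_gap: 0.0854
finger_force: 0.0
time: 28.95
eef_pos: [0.5048, -0.168, 0.325]
eef_rot: [3.139, -0.611, 1.67]
contact_force: [1.0, -0.0, -0.5]
finger_gap: 0.0857
finger_force: 0.0
(302, 234, 43, 51) 1202.0
changed px rack 1152 tin/jar 41
29.0 [ 0.261938   -0.74619101  0.25019932]
```

Run:
```python
from h import *
import pickle
w=pickle.load(open('wrist6.pkl','rb'));a=np.radians(-2.7);u=np.array([np.cos(a),np.sin(a)]);n=np.array([-u[1],u[0]])
for nm,ctr,L,t,z in(('lid',(.499,-.2235),.055,.005,.124),('board',(.494,-.3315),.065,.01,.144)):
    print(nm,proj(w,[[*(np.array(ctr)+s*L*u+q*t*n),z] for s in(-1,1) for q in(-1,1)]).round(0).tolist())
c=grab('scene');d=cv2.absdiff(c['img'],cv2.cvtColor(cv2.imread('pics/scene6.png'),cv2.COLOR_BGR2RGB)).max(2)
g=c['img'].min(2);m=((g>170)&(c['img'].max(2)-g<25)).astype('uint8')
g6=cv2.imread('pics/scene6.png');m6=((g6.min(2)>170)&(g6.max(2)-g6.min(2)<25)).astype('uint8')
for q in(m,m6):
    print([cv2.boundingRect(k) for k in cv2.findContours(q[280:400,120:250],0,1)[0] if cv2.contourArea(k)>40])
print('board edge scene',proj(c,[[*(np.array((.494,-.3315))+s*.065*u),.144] for s in(-1,1)]).round(0).tolist(),'lid',proj(c,[[*(np.array((.499,-.2235))+s*.055*u),.124] for s in(-1,1)]).round(0).tolist())
```

```text
lid [[313.0, 330.0], [313.0, 320.0], [431.0, 330.0], [433.0, 321.0]]
board [[303.0, 442.0], [302.0, 426.0], [435.0, 442.0], [437.0, 426.0]]
[(121, 45, 9, 21), (57, 34, 32, 21), (69, 10, 45, 25)]
[(121, 45, 9, 21), (50, 30, 23, 14), (8, 24, 32, 17), (69, 10, 45, 25)]
board edge scene [[134.0, 308.0], [186.0, 342.0]] lid [[188.0, 289.0], [231.0, 314.0]]
```

Both the board and the lid match their fully seated, centred positions, and the mug hangs on the hook, so I'm handing in.

```bash
python3 -c "
from cell import ticket
print(ticket.hand_in())"
```

```text
the job is handed in; nothing more can be done
None
```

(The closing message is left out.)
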